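Re-pin the sliding ring display

TASK

Set up the sliding ring display. First put every clear ring box left on the rail or its carriage flat into the orange stock tray; then draw the red-headed pin up until the carriage is free, slide the carriage to the loading stop marked by the blue flag, push the pin fully home there through carriage and rail, and stand every round ring plinth upright on the black deck. Only then draw the pin again, slide the loaded carriage to the display stop at the green flag and push the pin fully home, leaving the other things on the table where they are.

Things in the scene. Friction and masses are not known exactly. Their poses are not given: they have to be found in the camera images.
- rail: aluminium rail fixed to the table. Origin: on the table at the middle of its bed; y runs along the rail, x points away from the robot. Bed 90 (x) by 360 (y) mm, top 12 mm above the table. In front (centre line x = -85 mm) a dark steel index bar, 36 mm wide, 26 mm high, with vertical 15 mm through holes at y = -70, 0 and +70 mm.
- carriage (a joint): position of the carriage along the rail's y axis, m; 0 at the middle hole (start, pinned), +0.07 and -0.07 at the outer holes, end stops at +-0.095. When unpinned it slides with about 2 N of friction and stays where it is left.
- deck (a point): centre of the top of the carriage's black deck, 90 (rail x) by 150 (rail y) mm, 32 mm above the table; axes as the rail's. The deck has no rim. It moves with the carriage.
- lug (a point): mouth of the vertical 14.5 mm hole in the carriage's yellow lug, 50 mm above the table, 85 mm in front of the deck's centre; axes as the rail's. Lug 40 by 44 mm, 22 mm thick, 2 mm above the index bar. A sprung ball in its front wall, 9 mm down, snaps into the pin's groove and holds up a half-drawn pin, by which the carriage can be dragged along.
- pin: loose detent pin, upright in the lug. Origin: underside of its steel collar (32 mm across, 4 thick), which sits on the lug's mouth when fully home (50 mm above the table); z up. Red round grip, 24 mm across, 4 to 34 mm above the origin. Shank 13 mm thick, 46 mm long, tapered tip. About 10 N frees it from the detent or snaps it in. Raised 22 mm it clears the index bar; at 46 mm it leaves the lug.
- flag_green: green block 20 by 30 by 24 mm high (display stop), fixed on the table in front of the index bar, level (in rail y) with one outer hole, the +70 or the -70 mm one. Origin: centre of its underside.
- flag_blue: the same in blue (loading stop), at the other outer hole.
- tray: orange stock tray fixed to the table, outside 260 (its x) by 140 (its y) by 24 mm high, walls and floor 4 mm thick, empty at the start, open above. Origin: centre of its underside, on the table. It may be to the left or the right of the rail.
- box_a: loose clear acrylic ring box with white insert and black stones, 70 (its x) by 50 (its y) by 28 mm tall, about 70 g. Origin: centre of its underside. May be absent. Starts on the bed of the rail, at its +y end.
- box_b: loose clear acrylic ring box with white insert and dark red stones, 70 (its x) by 50 (its y) by 28 mm tall, about 70 g. Origin: centre of its underside. May be absent. Starts on the bed of the rail, at its -y end.
- box_c: loose clear acrylic ring box with white insert and blue stones, 70 (its x) by 50 (its y) by 28 mm tall, about 70 g. Origin: centre of its underside. May be absent. Starts on the carriage's deck, its length across the rail.
- plinth_a: loose round dark wooden ring plinth, 38 mm across and 30 mm high, 80 g, with a thin brass ring standing on top, up to 50 mm (look only). Origin: centre of its underside. May be absent. Starts upright on the grey pad (4 mm thick) on the other side of the rail from the tray. Three fit on the deck in a row along the rail, 50 mm apart.
- plinth_b: loose round dark wooden ring plinth, 38 mm across and 30 mm high, 80 g, with a thin brass ring standing on top, up to 50 mm (look only). Origin: centre of its underside. May be absent. Starts upright on the grey pad (4 mm thick) on the other side of the rail from the tray. Three fit on the deck in a row along the rail, 50 mm apart.
- plinth_c: loose round dark wooden ring plinth, 38 mm across and 30 mm high, 80 g, with a thin brass ring standing on top, up to 50 mm (look only). Origin: centre of its underside. May be absent. Starts upright on the grey pad (4 mm thick) on the other side of the rail from the tray. Three fit on the deck in a row along the rail, 50 mm apart.
- tape: bystander, leave alone: cardboard tape roll 60 mm across, 22 high
- loupe: bystander, leave alone: dark loupe 36 mm across, 35 high
- polish: bystander, leave alone: blue polish bottle 44 mm across, 100 high
- dish: bystander, leave alone: white bowl 90 mm across, 30 high
- jar: bystander, leave alone: amber jar 60 mm across, 70 high
- driver: bystander, leave alone: screwdriver 160 mm long, lying

How it is judged:
By the outcome, as a careful person would: the job done as asked, in the order asked, and still so for the second after the job is handed in, with the robot touching nothing.
Of box_a, box_b, box_c only 2 to 3 are there at a start; the rules pass over those that are not, and their reading is None.
Of plinth_a, plinth_b, plinth_c only 2 to 3 are there at a start; the rules pass over those that are not, and their reading is None.
At some moment in a run one of box_a, box_b, box_c may be knocked a few centimetres aside while the robot is not near it.
Once in a run the grip may slacken for a moment while it holds something.
It also fails if it takes over 210 s, if anything falls off the work surface, if the arm or the gripper's body presses on something with over 40 N, if the wrist force passes 120 N, or if a joint passes its speed limit or range.

ROBOT

A 6-joint arm with a two-finger parallel gripper is mounted at the origin on the work surface. World frame = base frame: x ahead of the robot, y to its left, z up, the work surface at z = 0. Lengths are in m, angles in rad, forces in N, time in s.
With the tool pointing down it reaches from about 0.275 to 0.975 m from the base axis. Payload 8.4 kg.
Tool frame: the origin (TCP) lies midway between the tips of the shut fingers; the grasp point (between the pads) lies arm.tcp_to_grasp behind it (arm.tcp_to_grasp is the distance from the TCP to the grasp point, in m); z points along the fingers, y is the line along which they close (so a half turn about z gives the same grasp; the last joint's range is limited). The gripper opens to 92 mm and grips with 3 to 60 N. Pads are 20 mm wide; open, the fingers measure 128 mm over their backs; the gripper's body (75 mm by 189 mm) begins 69 mm behind the grasp point.
Start: joints at [-1.262, 0.353, 1.633, -0, 1.155, -0.002], TCP at [0.191, -0.595, 0.215] pointing down, gripper open.
Joint ranges: [-2.63, 2.63], [-0.92, 2.1], [0.06, 2.66], [-1.3, 4.44], [0, 2.69], [-3.02, 3.02]. Speed limits (rad/s): [2.22, 2.22, 2.79, 3.14, 3.14, 3.14].

INTERFACE

Orientations are given as a unit quaternion [x, y, z, w].
In Python, from workcell import arm gives the robot as it stands.
- The arm moves only by the shell command python3 -m inch 'ROWS' [FORCE]. ROWS is JSON, a list of rows, each an object of numbers: "claw": the opening in per cent of the stroke, from 0 (shut) to 100 (fully open); "x", "y", "z": the shift along the tool's x, y, z in cm; "turn": the turn about the tool's z in degrees. A call has 1 to 5 rows; each row is the pose to reach, as a shift and turn from the pose commanded when the call began, along the tool's axes at that moment; what a row does not reach only later rows make up. A row lasts 1/8 s, in which the tool goes at most 62.5 mm and 10.7 degrees, less where a joint would pass 70% of its speed; a pose out of reach is approached as far as the arm can. A call with a gripper value outside its range is refused whole. The fingers move at their own pace and stop on an object; FORCE is the grip in N (left out, the last holds). Time passes only in rows, so rows that repeat a pose let the fingers close. It gives the time, the measured TCP pose, the force, the opening and the grip force at its end, in the units of the state.
- arm.state(): the state, without advancing time (a new reading comes with each control period).
- arm.camera(name): name is "scene" or "side" or "wrist"; returns a dict with "img" (480x640x3 uint8, red, green, blue), "fx", "fy", "cx", "cy" (pixels), "xyz" and "rotation" of the camera in the world. Camera axes: x right, y up, looking along -z (the intrinsics and any distortion apply to the point x, -y, -z); pixel columns grow to the right and rows downward; lengths in m; the calibration is good to about 2 mm. A picture is of the moment at which its call begins. There is no depth.
- arm.hand_in(): hands the job in; it is judged then, once.
The state is a dict: "time_s": time; "joint_pos": joint angles; "joint_vel": joint speeds; "tau": joint torques, N m; "ee_pos": TCP position; "tcp_rot": TCP orientation; "contact_force": force on the tool from outside, world axes, zero at the start; "ft_torque": the same for the moment, N m; "grip_width": finger opening in m; "finger_force": force on a finger pad.
Only numpy, scipy, OpenCV 4.12 (cv2) and the standard library are available. Lean on these libraries where they do the work, as an engineer would, in place of code of your own. Each camera call takes 0.05 s, during which the arm holds its last target. There are 200 camera calls.

## Working session

There is one attempt and no reset: what is moved stays moved. The work goes in short steps, Python scripts to look and compute and a shell command to move; the robot and the scene stay as the last step left them, time stands still between calls to the robot, and variables do not carry over. Pictures are saved under pics/ and viewed, at most 14 in all, crops included, and the job is handed in when it is done.

```bash
ls; mkdir -p pics; python3 - <<'E'
from workcell import arm
import cv2,numpy as np,json
print(arm.tcp_to_grasp)
s=arm.state();print(s)
for n in("scene","side","wrist"):
    c=arm.camera(n);cv2.imwrite(f"pics/{n}0.png",c["img"][:,:,::-1])
    print(n,{k:(v if not hasattr(v,'tolist') else v.tolist()) for k,v in c.items() if k!="img"})
E
```

```text
pics
0.0187
{'time_s': 0.0, 'joint_pos': array([-1.26238170e+00,  3.53651666e-01,  1.63411256e+00, -8.08084110e-06,
        1.15522679e+00, -2.41341680e-03]), 'joint_vel': array([-0.00222384, -0.00106329,  0.00017226, -0.0003584 , -0.00075099,
       -0.00178101]), 'tau': array([ 3.14563702e-03, -5.93834317e+01, -3.34213936e+01,  6.98151765e-02,
        2.33232009e-02, -1.56751998e-04]), 'ee_pos': array([ 0.19099334, -0.5945811 ,  0.21387074]), 'tcp_rot': array([ 9.87947035e-01,  1.54790721e-01, -1.10210296e-04, -6.90449104e-04]), 'contact_force': array([-0.22163314,  1.15975328, -0.26903545]), 'ft_torque': array([-0.04229168, -0.02225083,  0.0326895 ]), 'finger_force': 0.0, 'grip_width': 0.09168894665814453}
scene {'fx': 517.6362969219349, 'fy': 517.6362969219349, 'cx': 326.23745564838384, 'cy': 236.94984454531038, 'xyz': [1.1641077753622306, 0.524529328911783, 0.8970419916215497], 'rotation': [0.15556057341730498, 0.3468940563461642, 0.8391250641986571, 0.3890174138819279]}
side {'fx': 488.6245584143146, 'fy': 488.6245584143146, 'cx': 315.4831685864366, 'cy': 238.65706471814212, 'xyz': [0.05606349616439557, -0.5722311025315064, 0.5144741669318477], 'rotation': [0.47326770104369975, -0.18367035012689423, -0.2895747953324879, 0.8114365801103762]}
wrist {'fx': 377.9958896778082, 'fy': 377.9958896778082, 'cx': 320.30010679370616, 'cy': 237.9033842261697, 'xyz': [0.2668253853786715, -0.5703776498756223, 0.3843036729285238], 'rotation': [-0.11398411895332436, 0.0838879099393305, -0.5834664857743171, 0.799710759694162]}
```

View pics/scene0.png

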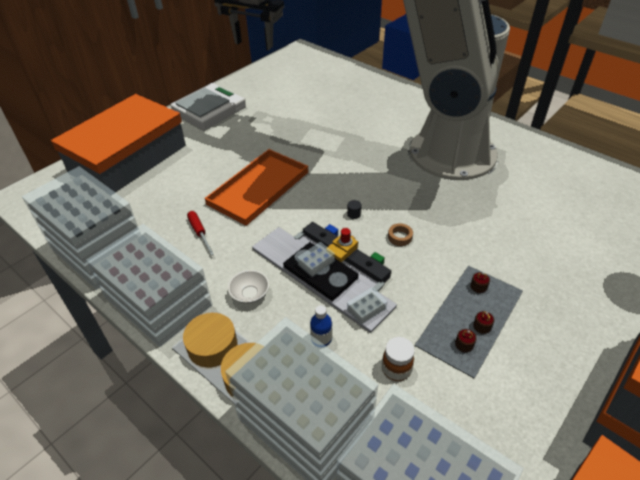

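View pics/side0.png

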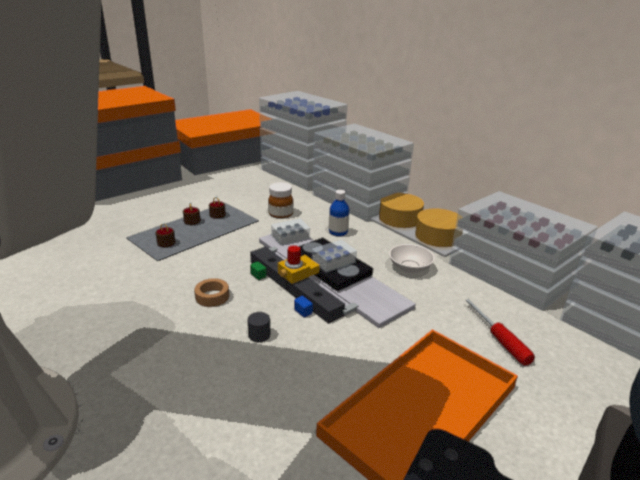

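The scene view shows two boxes: one on the deck at (315,258) and one at the rail end near green at (366,304). It also shows three plinths on the pad at (480,282), (484,321) and (466,339), the tray at (258,186), and the pin's red grip at (346,236). The side view agrees, and no third box shows at the blue end of the rail.

```bash
cat > h.py <<'E'
from workcell import arm
import cv2,numpy as np
from scipy.spatial.transform import Rotation as R
def cam(n,save=None):
    c=arm.camera(n)
    if save: cv2.imwrite(f"pics/{save}.png",c["img"][:,:,::-1])
    c["hsv"]=cv2.cvtColor(np.ascontiguousarray(c["img"]),cv2.COLOR_RGB2HSV)
    return c
def ray(c,u,v):
    d=np.array([(u-c["cx"])/c["fx"],-(v-c["cy"])/c["fy"],-1.])
    return np.array(c["xyz"]),R.from_quat(c["rotation"]).as_matrix()@d
def plane(c,u,v,z):
    o,d=ray(c,u,v); return o+d*(z-o[2])/d[2]
def proj(c,p):
    q=R.from_quat(c["rotation"]).as_matrix().T@(np.array(p)-np.array(c["xyz"]))
    return np.array([c["cx"]-c["fx"]*q[0]/q[2],c["cy"]+c["fy"]*q[1]/q[2]])
def tri(c1,p1,c2,p2):
    o1,d1=ray(c1,*p1);o2,d2=ray(c2,*p2)
    t=np.linalg.lstsq(np.array([d1,-d2]).T,o2-o1,rcond=None)[0]
    a,b=o1+d1*t[0],o2+d2*t[1]
    return (a+b)/2,np.linalg.norm(a-b)
def blobs(c,lo,hi,amin=30,roi=None):
    m=cv2.inRange(c["hsv"],np.array(lo),np.array(hi))
    if lo[0]>hi[0]: m=cv2.inRange(c["hsv"],np.array([lo[0],lo[1],lo[2]]),np.array([179,hi[1],hi[2]]))|cv2.inRange(c["hsv"],np.array([0,lo[1],lo[2]]),np.array(hi))
    if roi: k=np.zeros_like(m);k[roi[1]:roi[3],roi[0]:roi[2]]=1;m=m*k
    n,l,s,ce=cv2.connectedComponentsWithStats(m)
    return [(s[i,4],ce[i],s[i,:4],(l==i).astype(np.uint8)) for i in range(1,n) if s[i,4]>=amin]
def delta(p,yaw=None):
    """shift (cm) in tool axes to bring TCP to p"""
    s=arm.state();M=R.from_quat(s["tcp_rot"]).as_matrix()
    return (M.T@(np.array(p)-s["ee_pos"])*100).round(2)
E
python3 - <<'E'
from h import *
c=cam("scene");d=cam("side")
roi={"scene":(170,140,530,380),"side":(120,160,540,480)}
for n,k in(("scene",c),("side",d)):
  for nm,lo,hi in(("red",(172,130,60),(6,255,255)),("green",(50,120,40),(80,255,255)),("blue",(100,150,60),(125,255,255)),("yellow",(18,150,100),(30,255,255)),("orange",(7,200,120),(16,255,255))):
    for b in blobs(k,lo,hi,20,roi[n]): print(n,nm,b[0],b[1].round(1),b[2], plane(k,*b[1],{"red":.06,"green":.02,"blue":.02,"yellow":.045,"orange":.012}[nm])[:2].round(3))
b=max(blobs(c,(7,180,90),(17,255,255),20,roi["scene"]),key=lambda b:b[0])
q=cv2.approxPolyDP(cv2.convexHull(cv2.findContours(b[3],0,2)[0][0]),6,True)[:,0]
print(q.tolist(),[plane(c,*p,.024)[:2].round(3).tolist() for p in q])
print("redtri",)
E
```

```text
scene red 207 [195.2 222.3] [188 211  16  25] [ 0.7   -0.286]
scene red 61 [345.2 231.9] [341 228   9   8] [0.498 0.004]
scene red 107 [480.9 278.6] [473 273  16  11] [0.424 0.31 ]
scene red 121 [484.4 318.6] [477 312  16  13] [0.511 0.366]
scene red 137 [466.5 336.9] [458 330  17  14] [0.571 0.36 ]
scene green 69 [377.5 257.4] [372 253  12  10] [0.484 0.088]
scene blue 63 [331.7 229.3] [326 225  11  10] [ 0.481 -0.051]
scene blue 251 [320.9 324.1] [311 316  20  17] [0.707 0.11 ]
scene yellow 266 [340.7 247.6] [328 237  29  22] [0.532 0.019]
scene yellow 1679 [208.4 334.6] [184 314  51  42] [ 0.88  -0.031]
scene yellow 386 [232.7 356.3] [221 344  32  36] [0.882 0.042]
scene orange 2002 [248.2 191.3] [206 161  84  58] [ 0.507 -0.317]
side red 50 [216.4 204.3] [210 202  14   5] [0.521 0.298]
side red 58 [190.5 210.6] [184 208  14   6] [0.462 0.303]
side red 80 [163.9 231.3] [156 228  17   8] [0.378 0.251]
side red 207 [293.6 254.4] [288 246  13  18] [0.523 0.028]
side red 763 [512.2 343.9] [491 323  43  42] [ 0.615 -0.353]
side green 209 [258.2 269.5] [251 261  16  18] [0.479 0.078]
side blue 245 [339.2 208.6] [331 200  18  17] [0.778 0.181]
side blue 34 [337.6 233.2] [330 231  17   5] [0.693 0.093]
side blue 275 [303.2 305.4] [295 295  18  22] [ 0.475 -0.061]
side yellow 1649 [418.6 214.7] [381 193  76  52] [0.861 0.013]
side yellow 377 [297.  266.4] [278 255  41  27] [0.518 0.01 ]
side orange 12730 [417.7 407. ] [318 331 198 149] [ 0.462 -0.318]
[[306, 166], [247, 219], [206, 200], [260, 156]] [[0.339, -0.262], [0.59, -0.232], [0.609, -0.364], [0.388, -0.392]]
redtri
```

```bash
python3 -m inch '[{"x":3.7,"y":-4.7,"z":-1},{"x":7.4,"y":-9.4,"z":-2},{"x":11,"y":-14,"z":-3},{"x":14.8,"y":-18.7,"z":-4},{"x":18.5,"y":-23.4,"z":-5}]' && python3 -m inch '[{"x":3.7,"y":-4.7},{"x":7.4,"y":-9.4},{"x":11,"y":-14},{"x":14.8,"y":-18.7},{"x":18.5,"y":-23.4}]' && python3 -m inch '[{"x":1.9,"y":-2.4,"turn":9},{"x":3.7,"y":-4.7,"turn":17.8},{"x":3.7,"y":-4.7,"turn":17.8},{"x":3.7,"y":-4.7,"turn":17.8}]'
python3 - <<'E'
from h import *
c=cam("wrist","w1");print(c["xyz"],-R.from_quat(c["rotation"]).as_matrix()[:,2]);print(arm.state()["ee_pos"],R.from_quat(arm.state()["tcp_rot"]).as_matrix()[:,0])
E
```

```text
[ 0.2668626  -0.57049309  0.3846021 ] [-0.26701218 -0.0849508  -0.95994159]
[ 0.19107962 -0.59492817  0.21435905] [ 9.52090221e-01  3.05817283e-01 -6.27452562e-06]validation failed for argument at $[0]...
```

View pics/w1.png

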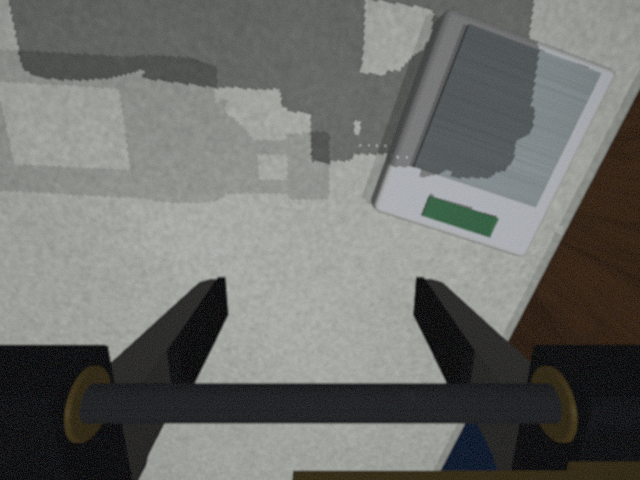

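The move was refused because every field is needed in each row. The picture shows only the scale near the start pose.

```bash
python3 -m inch '[{"claw":100,"x":4.3,"y":-4.3,"z":-1,"turn":0},{"claw":100,"x":8.6,"y":-8.6,"z":-2,"turn":0},{"claw":100,"x":12.9,"y":-12.9,"z":-3,"turn":0},{"claw":100,"x":17.2,"y":-17.2,"z":-4,"turn":0},{"claw":100,"x":21.5,"y":-21.5,"z":-5,"turn":0}]' && python3 -m inch '[{"claw":100,"x":4.3,"y":-4.3,"z":0,"turn":0},{"claw":100,"x":8.6,"y":-8.6,"z":0,"turn":0},{"claw":100,"x":12.9,"y":-12.9,"z":0,"turn":0},{"claw":100,"x":17.2,"y":-17.2,"z":0,"turn":0},{"claw":100,"x":21.5,"y":-21.5,"z":0,"turn":0}]' && python3 -m inch '[{"claw":100,"x":2.5,"y":-2.8,"z":0,"turn":9},{"claw":100,"x":5,"y":-5.6,"z":0,"turn":17.8},{"claw":100,"x":5,"y":-5.6,"z":0,"turn":17.8},{"claw":100,"x":5,"y":-5.6,"z":0,"turn":17.8}]'
python3 - <<'E'
from h import *
c=cam("wrist","w2");np.save("w2.npy",c,allow_pickle=True);print(arm.state()["ee_pos"],R.from_quat(arm.state()["tcp_rot"]).as_matrix()[:,0])
E
```

```text
time_s: 0.92
ee_pos: [0.3306, -0.3229, 0.2651]
tcp_rot: [0.988, 0.155, 0.0, 0.0]
contact_force: [1.4, 0.0, 0.0]
grip_width: 0.0919
finger_force: 0.0
time_s: 1.55
ee_pos: [0.4697, -0.0522, 0.2649]
tcp_rot: [0.988, 0.155, 0.0, 0.0]
contact_force: [0.4, -1.1, 0.2]
grip_width: 0.0917
finger_force: 0.0
time_s: 2.05
ee_pos: [0.4991, 0.0142, 0.2644]
tcp_rot: [1.0, 0.001, -0.0, 0.0]
contact_force: [-0.1, -0.1, 0.2]
grip_width: 0.0923
finger_force: 0.0
[0.49906863 0.01378171 0.26450446] [ 9.99998520e-01  1.67211244e-03 -4.04159149e-04]
```

View pics/w2.png

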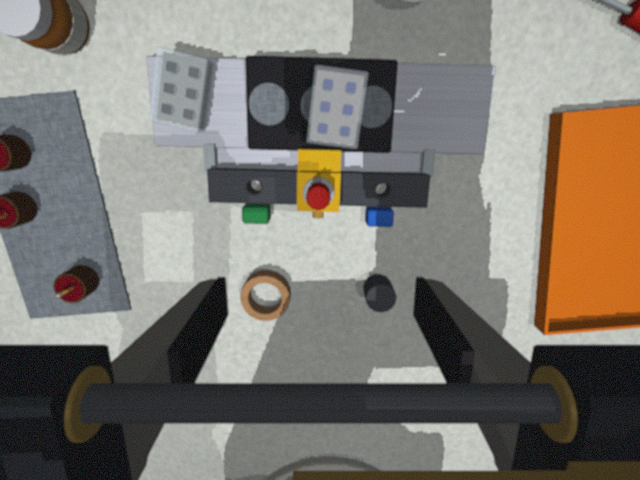

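The wrist view shows box_c on the deck at (337,106) and box_a on the bed at (182,90). The pin's red top is at (318,195), the holes are at (256,185) and (381,187), and the green flag is at the image-left (+y) hole with blue at -y. The three plinths are at (12,153), (15,211) and (76,284), and the tray is on the right.

```bash
python3 - <<'E'
from h import *
c=np.load("w2.npy",allow_pickle=True).item()
hsv=c["hsv"]
def rect(m,z,nm):
    cn=max(cv2.findContours(m,0,2)[0],key=cv2.contourArea)
    P=np.array([plane(c,*p,z)[:2] for p in cn[:,0]]).astype(np.float32)
    r=cv2.minAreaRect(P*1000);print(nm,[np.round(x,1) for x in r])
# deck (black) 
sub=np.zeros((480,640),np.uint8);sub[52:156,240:402]=1
m=cv2.inRange(hsv,(0,0,0),(179,255,55))*sub
rect(cv2.morphologyEx(m,cv2.MORPH_OPEN,np.ones((3,3))),.032,"deck")
# bar
sub[:]=0;sub[160:212,200:436]=1
rect(cv2.inRange(hsv,(0,0,0),(179,255,75))*sub,.026,"bar")
# boxes: bright low sat
for nm,(x0,y0,x1,y1),z in(("a",(150,42,218,136),.040),("c",(300,58,376,154),.060)):
    print(nm,hsv[y0:y1:12,x0:x1:8,2].tolist() if 0 else "")
    sub[:]=0;sub[y0:y1,x0:x1]=1
    g=cv2.GaussianBlur(hsv[:,:,2],(3,3),0)
    t,mm=cv2.threshold(g[y0:y1,x0:x1],0,255,cv2.THRESH_OTSU);sub[y0:y1,x0:x1]=mm;print(t);rect(cv2.morphologyEx(sub,cv2.MORPH_OPEN,np.ones((5,5))),z,nm)
    cv2.imwrite(f"pics/m{nm}.png",sub)
for nm,lo,hi,z in(("red",(172,120,60),(8,255,255),0),("green",(50,100,40),(85,255,255),.024),("blue",(100,130,60),(125,255,255),.024),("yellow",(18,120,90),(32,255,255),.05)):
    for b in blobs(c,lo,hi,40,(0,40,440,320)):
        zz=z or (.084 if b[1][0]>200 else .034)
        print(nm,b[0],b[1].round(1),b[2],plane(c,*b[1],zz)[:2].round(4))
m=blobs(c,(5,150,80),(18,255,255),3000)[0][3];rect(m,.024,"tray")
for h in((256,185),(381,187)):print(plane(c,*h,.026))
E
```

```text
deck [array([600.3,  14.4]), array([146.7,  86.9]), np.float64(88.7)]
bar [array([513.7,  88.2]), array([94.3, 46.4]), np.float64(88.4)]
a 
148.0
a [array([611.7, 154.7]), array([52.3, 88.4]), np.float64(82.9)]
c 
104.0
c [array([596.4,  -0.7]), array([49.7, 68. ]), np.float64(83.0)]
red 178 [  3.1 155.7] [  0 142   9  27] [0.5499 0.3438]
red 465 [317.8 195.8] [307 183  23  26] [0.5172 0.0167]
red 350 [  6.7 213.1] [  0 198  17  29] [0.4889 0.3541]
red 515 [ 69.3 287.5] [ 55 275  29  27] [0.4016 0.3024]
green 459 [255.7 213.1] [243 204  27  19] [0.4872 0.0861]
blue 475 [379.1 216.1] [366 207  27  19] [ 0.484  -0.0512]
yellow 1965 [318.7 175.3] [296 149  46  68] [0.5323 0.016 ]
tray [array([ 470.3, -298.2]), array([258.8, 126.5]), np.float64(5.4)]
[0.51874159 0.08398206 0.026     ]
[ 0.5168367  -0.05141497  0.026     ]
```

```bash
python3 -m inch '[{"claw":100,"x":5,"y":0.7,"z":0,"turn":4},{"claw":100,"x":9.8,"y":1.5,"z":4,"turn":7},{"claw":100,"x":9.8,"y":1.5,"z":10,"turn":7},{"claw":100,"x":9.8,"y":1.5,"z":15,"turn":7},{"claw":100,"x":9.8,"y":1.5,"z":18,"turn":7}]' >/dev/null && python3 -m inch '[{"claw":100,"x":0,"y":0,"z":2,"turn":0},{"claw":100,"x":0,"y":0,"z":4,"turn":0},{"claw":100,"x":0,"y":0,"z":4.9,"turn":0},{"claw":100,"x":0,"y":0,"z":4.9,"turn":0}]' && python3 -m inch '[{"claw":40,"x":0,"y":0,"z":0,"turn":0},{"claw":40,"x":0,"y":0,"z":0,"turn":0},{"claw":40,"x":0,"y":0,"z":0,"turn":0},{"claw":40,"x":0,"y":0,"z":0,"turn":0},{"claw":40,"x":0,"y":0,"z":0,"turn":0}]' 20
```

```text
time_s: 3.22
ee_pos: [0.5971, -0.0013, 0.0354]
tcp_rot: [0.998, -0.061, -0.0, 0.0]
contact_force: [-0.3, -0.2, 0.3]
grip_width: 0.0918
finger_force: 0.0
time_s: 3.85
ee_pos: [0.5976, -0.0005, 0.0358]
tcp_rot: [0.998, -0.061, 0.0, -0.0]
contact_force: [0.2, 1.0, 3.0]
grip_width: 0.05
finger_force: 20.0
```

```bash
python3 -m inch '[{"claw":40,"x":0,"y":0,"z":-2,"turn":0},{"claw":40,"x":0,"y":0,"z":-6,"turn":0},{"claw":40,"x":-0.5,"y":5,"z":-7,"turn":0},{"claw":40,"x":-1,"y":10,"z":-7,"turn":0},{"claw":40,"x":-1.3,"y":15,"z":-7,"turn":0}]' && python3 -m inch '[{"claw":40,"x":-0.3,"y":4,"z":0,"turn":-6},{"claw":40,"x":-0.7,"y":8,"z":0,"turn":-12.5},{"claw":40,"x":-1,"y":12,"z":0,"turn":-12.5},{"claw":40,"x":-1.3,"y":15.5,"z":0,"turn":-12.5},{"claw":40,"x":-1.3,"y":15.5,"z":0,"turn":-12.5}]'
python3 - <<'E'
from h import *
c=cam("wrist");s=cam("scene");d=cam("side","d1");
for n,k,rs in(("scene",s,(190,140,330,240)),("side",d,(310,320,540,480)),("wrist",c,(0,0,640,480))):
    b=max(blobs(k,(5,150,60),(18,255,255),200,rs),key=lambda b:b[0])
    q=cv2.approxPolyDP(cv2.convexHull(max(cv2.findContours(b[3],0,2)[0],key=cv2.contourArea)),6,True)[:,0]
    print(n,q.tolist(),[plane(k,*p,.024)[:2].round(3).tolist() for p in q])
print(delta((.535,-.301,.0095)))
E
```

```text
time_s: 4.47
ee_pos: [0.5664, -0.1492, 0.1073]
tcp_rot: [0.998, -0.061, 0.001, 0.0]
contact_force: [0.1, 0.7, -1.3]
grip_width: 0.0498
finger_force: 20.0
time_s: 5.1
ee_pos: [0.5344, -0.3024, 0.1068]
tcp_rot: [0.999, 0.047, 0.001, 0.001]
contact_force: [-1.0, 0.2, -0.9]
grip_width: 0.0499
finger_force: 20.0
scene [[306, 166], [246, 224], [206, 203], [268, 149]] [[0.339, -0.262], [0.604, -0.22], [0.616, -0.355], [0.35, -0.399]]
side [[516, 375], [435, 479], [368, 479], [317, 435], [318, 422], [428, 333]] [[0.604, -0.374], [0.387, -0.402], [0.33, -0.355], [0.323, -0.276], [0.337, -0.262], [0.579, -0.24]]
wrist [[439, 150], [425, 315], [237, 288], [228, 150]] [[0.607, -0.373], [0.488, -0.385], [0.497, -0.245], [0.594, -0.236]]
[0.01 0.15 9.67]
```

```bash
python3 -m inch '[{"claw":40,"x":0,"y":0.4,"z":4,"turn":0},{"claw":40,"x":0,"y":0.4,"z":7,"turn":0},{"claw":40,"x":0,"y":0.4,"z":8.8,"turn":0},{"claw":40,"x":0,"y":0.4,"z":9.5,"turn":0},{"claw":40,"x":0,"y":0.4,"z":9.7,"turn":0}]' && python3 -m inch '[{"claw":66,"x":0,"y":0,"z":0,"turn":0},{"claw":66,"x":0,"y":0,"z":0,"turn":0},{"claw":66,"x":0,"y":0,"z":-2,"turn":0},{"claw":66,"x":0,"y":0,"z":-6,"turn":0},{"claw":66,"x":0,"y":0,"z":-11,"turn":0}]'
python3 - <<'E'
from h import *
s=cam("wrist","w3");c=cam("scene","s3");cv2.imwrite("pics/w3.png",np.hstack([cv2.resize(s["img"][:,:,::-1],(400,300)),cv2.resize(c["img"][130:370,190:510,::-1],(400,300))]))
np.save("s3.npy",c,allow_pickle=True)
E
```

```text
time_s: 5.88
ee_pos: [0.5354, -0.3039, 0.0089]
tcp_rot: [0.999, 0.048, 0.0, 0.0]
contact_force: [-0.3, -0.2, -0.6]
grip_width: 0.0498
finger_force: 20.0
time_s: 6.5
ee_pos: [0.5346, -0.3039, 0.1206]
tcp_rot: [0.999, 0.048, -0.0, -0.0]
contact_force: [0.8, 0.5, 0.2]
grip_width: 0.0604
finger_force: 0.0
```

View pics/w3.png

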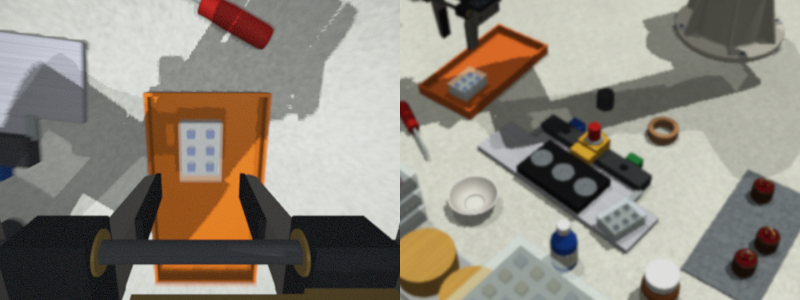

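Box_c lies flat in the tray at about (200,150) in the left panel. Box_a is still on the bed at (620,215) in the right panel.

```bash
python3 -m inch '[{"claw":100,"x":0.5,"y":-5,"z":-2,"turn":0},{"claw":100,"x":1,"y":-10,"z":-4,"turn":0},{"claw":100,"x":1.5,"y":-16,"z":-6,"turn":0},{"claw":100,"x":2,"y":-22,"z":-8,"turn":0},{"claw":100,"x":2.6,"y":-27,"z":-8,"turn":0}]' >/dev/null&& python3 -m inch '[{"claw":100,"x":0.5,"y":-5,"z":0,"turn":6},{"claw":100,"x":1,"y":-10,"z":0,"turn":12.5},{"claw":100,"x":1.5,"y":-15,"z":0,"turn":12.5},{"claw":100,"x":1.8,"y":-18,"z":0,"turn":12.5},{"claw":100,"x":1.8,"y":-18,"z":0,"turn":12.5}]'
python3 - <<'E'
from h import *
c=cam("wrist","w4");np.save("w4.npy",c,allow_pickle=True)
print(proj(c,(.61,.155,.04)))
E
```

```text
time_s: 7.85
ee_pos: [0.5354, 0.1498, 0.1992]
tcp_rot: [0.998, -0.06, 0.0, -0.0]
contact_force: [0.7, -0.5, -0.1]
grip_width: 0.0918
finger_force: 0.0
[303.99892419 135.25254134]
```

View pics/w4.png

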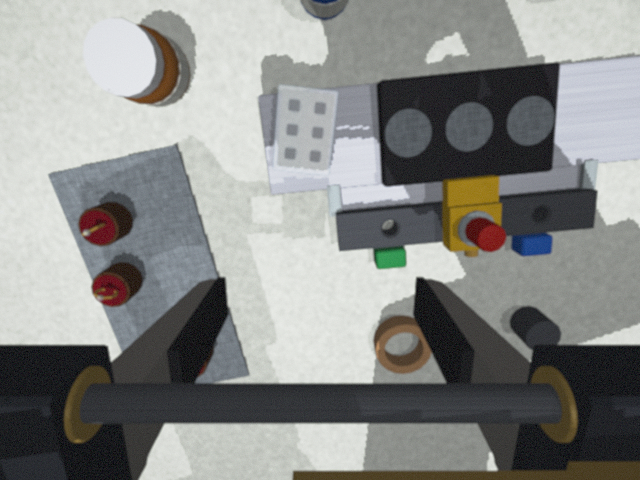

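The picture shows box_a's top with corners near (281,86), (337,90), (326,170) and (274,166). The deck's black quad is (379,81)-(558,63)-(554,168)-(384,185), and two plinths are at (98,226) and (111,290).

```bash
python3 - <<'E'
from h import *
c=np.load("w4.npy",allow_pickle=True).item()
P=np.array([plane(c,*p,.04)[:2] for p in((281,86),(337,90),(326,170),(274,166))])
print(P.mean(0),P.round(3).tolist());
for a,b in((3,0),(2,1)): v=P[b]-P[a];print(np.degrees(np.arctan2(v[1],v[0])),np.hypot(*v))
D=np.array([plane(c,*p,.032)[:2] for p in((379,81),(558,63),(554,168),(384,185))])
print(D.mean(0),[np.hypot(*(D[i]-D[i-1])) for i in range(4)]);v=D[0]-D[1];print(np.degrees(np.arctan2(-v[0],v[1])))
print("holes",plane(c,389,226,.026),plane(c,541,214,.026))
for b in blobs(c,(172,120,40),(8,255,255),40,(0,40,640,330)): print(b[0],b[1],b[2],plane(c,*b[1],.084 if b[1][0]>300 else .034))
print(delta((*P.mean(0),.016)))
E
```

```text
[0.61486098 0.15400732] [[0.651, 0.168], [0.642, 0.124], [0.579, 0.14], [0.588, 0.184]]
-13.888223283653849 0.0646848370955429
-14.552064521453659 0.0651433572908546
[0.6004379  0.01476419] [np.float64(0.08676253114640167), np.float64(0.1467078157627828), np.float64(0.08579825841726614), np.float64(0.15002056527512767)]
-1.5251815093356482
holes [0.5188083  0.08727973 0.026     ] [ 0.51341672 -0.05373027  0.026     ]
854 [ 98.11592506 226.40515222] [ 79 210  37  35] [0.5525451  0.35337549 0.034     ]
947 [485.52587117 234.10242872] [466 218  40  33] [0.51931793 0.02153352 0.084     ]
706 [110.60623229 288.49858357] [ 93 274  35  32] [0.49104284 0.35890019 0.034     ]
[ 7.82 -1.51 18.31]
```

```bash
python3 -m inch '[{"claw":72,"x":4,"y":-0.8,"z":3,"turn":4},{"claw":72,"x":7.8,"y":-1.5,"z":7,"turn":7.2},{"claw":72,"x":7.8,"y":-1.5,"z":11,"turn":7.2},{"claw":72,"x":7.8,"y":-1.5,"z":13,"turn":7.2},{"claw":72,"x":7.8,"y":-1.5,"z":14,"turn":7.2}]' && python3 -m inch '[{"claw":72,"x":0,"y":0,"z":1.5,"turn":0},{"claw":72,"x":0,"y":0,"z":3,"turn":0},{"claw":72,"x":0,"y":0,"z":4,"turn":0},{"claw":72,"x":0,"y":0,"z":4.3,"turn":0},{"claw":72,"x":0,"y":0,"z":4.3,"turn":0}]' && python3 -m inch '[{"claw":40,"x":0,"y":0,"z":0,"turn":0},{"claw":40,"x":0,"y":0,"z":0,"turn":0},{"claw":40,"x":0,"y":0,"z":0,"turn":0},{"claw":40,"x":0,"y":0,"z":0,"turn":0}]' 20
```

```text
time_s: 8.52
ee_pos: [0.6143, 0.1525, 0.0581]
tcp_rot: [0.992, -0.124, -0.001, 0.0]
contact_force: [1.4, -0.9, 0.1]
grip_width: 0.0661
finger_force: 0.0
time_s: 9.15
ee_pos: [0.6148, 0.1535, 0.0156]
tcp_rot: [0.992, -0.123, -0.0, 0.0]
contact_force: [-0.6, -0.2, 0.2]
grip_width: 0.0658
finger_force: 0.0
time_s: 9.65
ee_pos: [0.6152, 0.1535, 0.016]
tcp_rot: [0.992, -0.124, 0.0, -0.0]
contact_force: [-0.6, -1.2, 4.0]
grip_width: 0.0497
finger_force: 19.9
```

```bash
python3 -m inch '[{"claw":40,"x":0,"y":0,"z":-3,"turn":0},{"claw":40,"x":0,"y":0,"z":-8,"turn":0},{"claw":40,"x":-0.5,"y":4,"z":-12,"turn":0},{"claw":40,"x":-1.5,"y":9,"z":-12,"turn":0},{"claw":40,"x":-2.3,"y":15,"z":-12,"turn":0}]' && python3 -m inch '[{"claw":40,"x":-0.9,"y":5.8,"z":0,"turn":0},{"claw":40,"x":-1.8,"y":11.6,"z":0,"turn":0},{"claw":40,"x":-2.7,"y":17.5,"z":0,"turn":0},{"claw":40,"x":-3.6,"y":23,"z":0,"turn":0},{"claw":40,"x":-3.9,"y":25,"z":0,"turn":0}]' >/dev/null&& python3 -m inch '[{"claw":40,"x":-0.5,"y":5,"z":0,"turn":-9},{"claw":40,"x":-1.5,"y":10.1,"z":0,"turn":-19.7},{"claw":40,"x":-1.5,"y":10.1,"z":3,"turn":-19.7},{"claw":40,"x":-1.5,"y":10.1,"z":5,"turn":-19.7}]'
python3 - <<'E'
from h import *
print(delta((.417,-.314,.0095)))
E
```

```text
time_s: 10.28
ee_pos: [0.5553, 0.0129, 0.1362]
tcp_rot: [0.992, -0.123, 0.001, -0.0]
contact_force: [0.8, -0.9, -1.0]
grip_width: 0.0499
finger_force: 19.9
time_s: 11.4
ee_pos: [0.4164, -0.3139, 0.0846]
tcp_rot: [0.999, 0.047, -0.0, -0.0]
contact_force: [0.4, 0.0, -1.6]
grip_width: 0.0498
finger_force: 19.9
[0.06 0.02 7.51]
```

```bash
python3 -m inch '[{"claw":40,"x":0,"y":0,"z":4,"turn":0},{"claw":40,"x":0,"y":0,"z":6.5,"turn":0},{"claw":40,"x":0,"y":0,"z":7.3,"turn":0},{"claw":40,"x":0,"y":0,"z":7.6,"turn":0},{"claw":40,"x":0,"y":0,"z":7.6,"turn":0}]' && python3 -m inch '[{"claw":66,"x":0,"y":0,"z":0,"turn":0},{"claw":66,"x":0,"y":0,"z":0,"turn":0},{"claw":66,"x":0,"y":0,"z":-3,"turn":0},{"claw":66,"x":0,"y":0,"z":-9,"turn":0},{"claw":66,"x":0,"y":0,"z":-14,"turn":0}]'
python3 - <<'E'
from h import *
c=cam("scene","s5");cv2.imwrite("pics/s5.png",cv2.resize(c["img"][130:370,190:510,::-1],(640,480)))
print(delta((.40,.0165,.17)))
E
```

```text
time_s: 12.02
ee_pos: [0.4178, -0.3137, 0.0103]
tcp_rot: [0.999, 0.048, 0.0, 0.0]
contact_force: [-0.2, -0.3, -0.5]
grip_width: 0.0501
finger_force: 19.9
time_s: 12.65
ee_pos: [0.4175, -0.3135, 0.1518]
tcp_rot: [0.999, 0.048, 0.0, 0.0]
contact_force: [0.9, -1.2, -1.1]
grip_width: 0.0607
finger_force: 0.0
[  1.19 -33.23  -1.41]
```

View pics/s5.png

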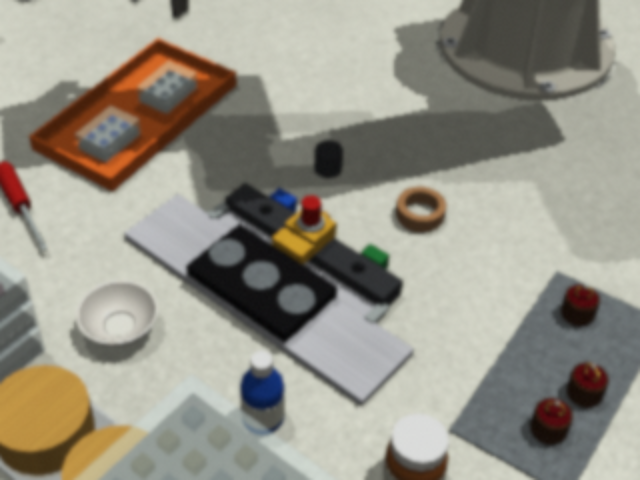

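Both boxes lie flat in the tray, at (110,130) and (168,88). Everything else is undisturbed, so I go on to the pin.

```bash
python3 -m inch '[{"claw":80,"x":2.3,"y":-5.5,"z":0,"turn":0},{"claw":80,"x":4.6,"y":-11,"z":0,"turn":0},{"claw":80,"x":6.9,"y":-16.5,"z":0,"turn":0},{"claw":80,"x":9.2,"y":-22,"z":0,"turn":0},{"claw":80,"x":11.5,"y":-27,"z":0,"turn":0}]' >/dev/null && python3 -m inch '[{"claw":60,"x":1.5,"y":-4.9,"z":0,"turn":7.1},{"claw":60,"x":1.5,"y":-4.9,"z":0,"turn":7.1},{"claw":60,"x":1.5,"y":-4.9,"z":0,"turn":7.1}]'
python3 - <<'E'
from h import *
c=cam("wrist","w6");s=cam("scene");d=cam("side")
# grip blobs top rim
rb=[]
for k,r in((c,(200,150,450,300)),(s,(325,215,365,250)),(d,(270,235,315,275))):
    for b in blobs(k,(170,110,50),(9,255,255),30,r): print(b[0],b[1].round(1),b[2]); 
    rb.append(max(blobs(k,(170,110,50),(9,255,255),30,r),key=lambda b:b[0])[1])
print(tri(s,rb[1],d,rb[2]))
print(delta((.516,.0168,.057)))
E
```

```text
time_s: 13.7
ee_pos: [0.5158, 0.0165, 0.1495]
tcp_rot: [1.0, -0.013, -0.0, 0.0]
contact_force: [0.3, 0.6, -0.0]
grip_width: 0.0552
finger_force: 0.0
1105 [320.5 249.2] [304 228  34  42]
129 [345.1 234.5] [341 228  10  15]
218 [293.8 254.4] [287 246  14  18]
(array([0.51337999, 0.01516315, 0.06957046]), np.float64(0.0012556793883741829))
[ 0.01 -0.13  9.26]
```

```bash
python3 -m inch '[{"claw":60,"x":-0.1,"y":0,"z":3,"turn":0},{"claw":60,"x":-0.1,"y":0,"z":6,"turn":0},{"claw":60,"x":-0.1,"y":0,"z":8,"turn":0},{"claw":60,"x":-0.1,"y":0,"z":9.2,"turn":0},{"claw":60,"x":-0.1,"y":0,"z":9.2,"turn":0}]' && python3 -m inch '[{"claw":10,"x":0,"y":0,"z":0,"turn":0},{"claw":10,"x":0,"y":0,"z":0,"turn":0},{"claw":10,"x":0,"y":0,"z":0,"turn":0},{"claw":10,"x":0,"y":0,"z":0,"turn":0},{"claw":10,"x":0,"y":0,"z":0,"turn":0}]' 40
```

```text
time_s: 14.48
ee_pos: [0.5147, 0.016, 0.0571]
tcp_rot: [1.0, -0.014, -0.001, 0.0]
contact_force: [-0.2, 0.4, -0.0]
grip_width: 0.0552
finger_force: 0.0
time_s: 15.1
ee_pos: [0.5154, 0.0167, 0.058]
tcp_rot: [1.0, -0.014, 0.0, -0.0]
contact_force: [-1.5, 0.2, 6.1]
grip_width: 0.0231
finger_force: 40.0
```

```bash
python3 -m inch '[{"claw":10,"x":0,"y":0,"z":-0.5,"turn":0},{"claw":10,"x":0,"y":0,"z":-1.2,"turn":0},{"claw":10,"x":0,"y":0,"z":-2,"turn":0},{"claw":10,"x":0,"y":0,"z":-2.6,"turn":0},{"claw":10,"x":0,"y":0,"z":-2.6,"turn":0}]' 
python3 - <<'E'
from h import *
s=cam("scene");d=cam("side","d7")
a=[max(blobs(k,(170,110,50),(9,255,255),20,r),key=lambda b:b[0])for k,r in((s,(325,205,365,250)),(d,(270,215,315,275)))]
print([(b[0],b[1],b[2]) for b in a]);print(tri(s,a[0][1],d,a[1][1]))
E
```

```text
time_s: 15.72
ee_pos: [0.5158, 0.0166, 0.0847]
tcp_rot: [1.0, -0.014, 0.001, 0.0]
contact_force: [1.7, -2.1, 4.8]
grip_width: 0.0234
finger_force: 40.0
[(np.int32(84), array([343.53571429, 225.9047619 ]), array([340, 219,   8,  16], dtype=int32)), (np.int32(127), array([290.36220472, 240.63779528]), array([287, 232,   8,  19], dtype=int32))]
(array([0.5119819 , 0.01516372, 0.09706043]), np.float64(0.00877149001183825))
```

```bash
python3 -m inch '[{"claw":10,"x":0,"y":0.5,"z":0,"turn":0},{"claw":10,"x":0,"y":1.3,"z":0,"turn":0},{"claw":10,"x":0,"y":2.2,"z":0,"turn":0},{"claw":10,"x":0,"y":3.2,"z":0,"turn":0},{"claw":10,"x":0,"y":4,"z":0,"turn":0}]' && python3 -m inch '[{"claw":10,"x":0,"y":1,"z":0,"turn":0},{"claw":10,"x":0,"y":2,"z":0,"turn":0},{"claw":10,"x":0,"y":2.7,"z":0,"turn":0},{"claw":10,"x":0,"y":3,"z":0,"turn":0},{"claw":10,"x":0,"y":3,"z":0,"turn":0}]'
python3 - <<'E'
from h import *
d=cam("side","d8");s=cam("scene","s8");w=cam("wrist","w8")
cv2.imwrite("pics/v8.png",np.hstack([cv2.resize(d["img"][200:360,200:420,::-1],(400,290)),cv2.resize(s["img"][190:340,230:430,::-1],(387,290))]))
E
```

```text
time_s: 16.45
ee_pos: [0.5143, -0.0241, 0.0837]
tcp_rot: [1.0, -0.014, 0.0, -0.0]
contact_force: [5.3, 2.2, 3.1]
grip_width: 0.0234
finger_force: 40.0
time_s: 17.08
ee_pos: [0.5135, -0.0541, 0.0837]
tcp_rot: [1.0, -0.014, 0.0, 0.0]
contact_force: [4.9, 0.4, 1.9]
grip_width: 0.0234
finger_force: 40.0
```

View pics/v8.png

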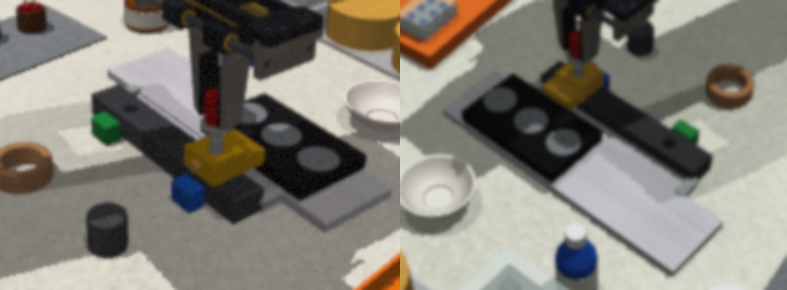

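The carriage slid to the blue flag with the pin raised: lug at (223,157) in the side crop, level with blue at (188,190).

```bash
python3 -m inch '[{"claw":10,"x":0,"y":0,"z":0.4,"turn":0},{"claw":10,"x":0,"y":0,"z":0.8,"turn":0},{"claw":10,"x":0,"y":0,"z":1.2,"turn":0},{"claw":10,"x":0,"y":0,"z":1.6,"turn":0},{"claw":10,"x":0,"y":0,"z":1.6,"turn":0}]' && python3 -m inch '[{"claw":10,"x":0,"y":0,"z":0.4,"turn":0},{"claw":10,"x":0,"y":0,"z":0.8,"turn":0},{"claw":10,"x":0,"y":0,"z":1.1,"turn":0},{"claw":10,"x":0,"y":0,"z":1.1,"turn":0}]'
```

```text
time_s: 17.85
ee_pos: [0.5132, -0.0535, 0.0668]
tcp_rot: [1.0, -0.014, -0.0, 0.0]
contact_force: [6.4, -0.4, -4.8]
grip_width: 0.0233
finger_force: 40.0
time_s: 18.35
ee_pos: [0.5129, -0.0535, 0.0578]
tcp_rot: [1.0, -0.014, -0.0, 0.0]
contact_force: [-3.2, -1.1, 24.1]
grip_width: 0.023
finger_force: 40.0
```

```bash
python3 -m inch '[{"claw":10,"x":0,"y":0,"z":0.1,"turn":0},{"claw":10,"x":0,"y":0,"z":-0.1,"turn":0},{"claw":60,"x":0,"y":0,"z":-0.1,"turn":0},{"claw":60,"x":0,"y":0,"z":-0.1,"turn":0},{"claw":60,"x":0,"y":0,"z":-0.1,"turn":0}]' && python3 -m inch '[{"claw":60,"x":0,"y":0,"z":-3,"turn":0},{"claw":60,"x":0,"y":0,"z":-8,"turn":0},{"claw":60,"x":0,"y":-4,"z":-12,"turn":0},{"claw":60,"x":0,"y":-10,"z":-13,"turn":0},{"claw":60,"x":0,"y":-16,"z":-13,"turn":0}]'
python3 - <<'E'
from h import *
s=cam("scene");d=cam("side","d9");w=cam("wrist","w9");np.save("w9.npy",w,allow_pickle=True)
a=[max(blobs(k,(170,110,50),(9,255,255),20,r),key=lambda b:b[0])for k,r in((s,(305,195,365,250)),(d,(290,235,345,305)))]
print([(b[0],b[1],b[2]) for b in a]);print(tri(s,a[0][1],d,a[1][1]),arm.state()["ee_pos"])
E
```

```text
time_s: 18.98
ee_pos: [0.5121, -0.0532, 0.0568]
tcp_rot: [1.0, -0.014, -0.001, -0.0]
contact_force: [0.2, 0.2, 0.7]
grip_width: 0.0512
finger_force: 0.0
time_s: 19.6
ee_pos: [0.518, 0.1081, 0.1887]
tcp_rot: [1.0, -0.014, 0.001, -0.0]
contact_force: [1.2, 0.6, -0.5]
grip_width: 0.0551
finger_force: 0.0
[(np.int32(118), array([322.06779661, 220.72881356]), array([318, 214,   9,  15], dtype=int32)), (np.int32(264), array([318.17045455, 271.65530303]), array([311, 262,  15,  21], dtype=int32))]
(array([ 0.51182158, -0.05426843,  0.06923171]), np.float64(0.00014024638556366038)) [0.51706793 0.10901586 0.1873114 ]
```

View pics/w9.png

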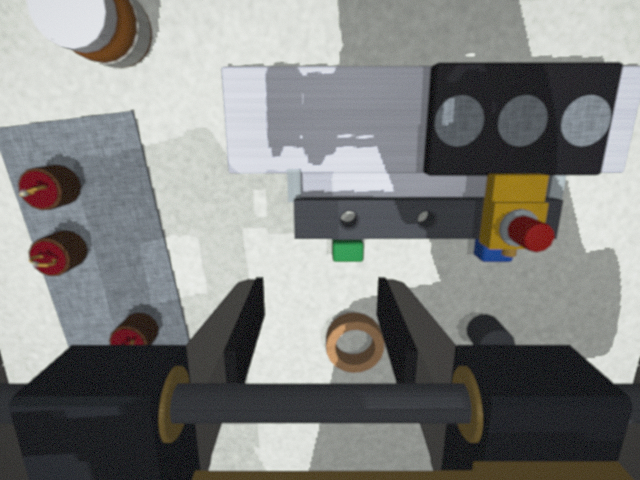

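The pin is home again at the blue stop (grip height unchanged). The deck quad in the picture is (430,64)-(618,63)-(601,173)-(426,173), with slots at (459,120), (522,120) and (585,120). Plinth tops are near (42,188), (52,256) and (130,338).

```bash
python3 - <<'E'
from h import *
c=np.load("w9.npy",allow_pickle=True).item()
D=np.array([plane(c,*p,.032)[:2] for p in((430,64),(618,63),(601,173),(426,173))]);print("deck",D.mean(0))
for p in((459,120),(522,120),(585,120)):print(plane(c,*p,.032)[:2].round(4))
for f in("w2","w4","w9"):
  k=np.load(f+".npy",allow_pickle=True).item()
  for b in blobs(k,(172,120,40),(8,255,255),60,(0,100,200,350)):
    e=cv2.minEnclosingCircle(max(cv2.findContours(b[3],0,2)[0],key=cv2.contourArea))
    print(f,b[1].round(1),b[2],np.round(e[0],1),round(e[1],1),plane(k,*b[1],.034)[:2].round(4),plane(k,*e[0],.034)[:2].round(4))
s=cam("scene");d=cam("side")
A=blobs(s,(172,100,40),(8,255,255),40,(440,250,530,380));B=blobs(d,(172,100,40),(8,255,255),30,(120,190,240,260))
for a in A: print("s",a[1].round(1),plane(s,*a[1],.034)[:2].round(4))
for b in B: print("d",b[1].round(1),plane(d,*b[1],.034)[:2].round(4))
print(arm.state()["joint_pos"].round(3))
E
```

```text
deck [ 0.59859018 -0.05334587]
[ 0.6001 -0.0044]
[ 0.5988 -0.0562]
[ 0.5975 -0.108 ]
w2 [  3.2 155.6] [  0 142   9  27] [  2.5 155. ] 13.2 [0.5499 0.3438] [0.5506 0.3443]
w2 [  6.7 213.1] [  0 198  17  29] [  5. 212.] 14.9 [0.489  0.3542] [0.4901 0.3557]
w2 [ 69.3 287.5] [ 55 275  29  27] [ 68.5 288.5] 15.4 [0.4016 0.3024] [0.4004 0.3036]
w4 [ 98.1 226.4] [ 79 210  37  35] [ 98. 226.] 19.4 [0.5525 0.3534] [0.5529 0.3534]
w4 [110.6 288.5] [ 93 274  35  32] [109.6 289.1] 18.1 [0.491  0.3589] [0.4906 0.36  ]
w9 [ 39.6 188.8] [ 19 170  40  39] [ 38.8 188.9] 21.4 [0.5522 0.3529] [0.5522 0.3535]
w9 [ 49.1 256.4] [ 30 240  37  35] [ 48. 257.] 19.4 [0.4908 0.3586] [0.4902 0.3597]
w9 [125.8 337.2] [110 328  35  18] [127. 341.] 17.0 [0.4067 0.3029] [0.4026 0.3024]
s [480.6 278.9] [0.4021 0.3036]
s [484.2 318.9] [0.4918 0.3606]
s [466.3 336.9] [0.5528 0.3546]
d [216.6 204.5] [0.5474 0.3462]
d [190.5 210.5] [0.4855 0.3537]
d [164.  231.7] [0.3961 0.2962]
[ 0.201  0.233  1.867 -0.     1.043  1.798]
```

```bash
python3 -m inch '[{"claw":75,"x":0.6,"y":-5.5,"z":0,"turn":0},{"claw":75,"x":1.2,"y":-11,"z":0,"turn":0},{"claw":75,"x":1.9,"y":-16.5,"z":2,"turn":0},{"claw":75,"x":2.4,"y":-21.5,"z":5,"turn":0},{"claw":75,"x":2.8,"y":-24.5,"z":9,"turn":0}]' >/dev/null && python3 -m inch '[{"claw":75,"x":0,"y":0,"z":3,"turn":0},{"claw":75,"x":0,"y":0,"z":6,"turn":0},{"claw":75,"x":0,"y":0,"z":8,"turn":0},{"claw":75,"x":0,"y":0,"z":8.9,"turn":0},{"claw":75,"x":0,"y":0,"z":8.9,"turn":0}]' && python3 -m inch '[{"claw":25,"x":0,"y":0,"z":0,"turn":0},{"claw":25,"x":0,"y":0,"z":0,"turn":0},{"claw":25,"x":0,"y":0,"z":0,"turn":0},{"claw":25,"x":0,"y":0,"z":0,"turn":0},{"claw":25,"x":0,"y":0,"z":0,"turn":0}]' 25
```

```text
time_s: 21.1
ee_pos: [0.5526, 0.3502, 0.0085]
tcp_rot: [1.0, -0.014, -0.0, 0.0]
contact_force: [-0.5, 1.3, 0.6]
grip_width: 0.0688
finger_force: 0.0
time_s: 21.72
ee_pos: [0.5527, 0.3511, 0.0092]
tcp_rot: [1.0, -0.014, 0.0, -0.0]
contact_force: [-1.4, -0.2, 5.6]
grip_width: 0.0369
finger_force: 25.0
```

```bash
python3 -m inch '[{"claw":25,"x":0,"y":0,"z":-2,"turn":0},{"claw":25,"x":0,"y":0,"z":-7,"turn":0},{"claw":25,"x":0.5,"y":2,"z":-12,"turn":0},{"claw":25,"x":1,"y":7,"z":-13,"turn":0},{"claw":25,"x":2,"y":12,"z":-13,"turn":0}]' && python3 -m inch '[{"claw":25,"x":0.7,"y":5.5,"z":0,"turn":-10},{"claw":25,"x":1.5,"y":11,"z":0,"turn":-20},{"claw":25,"x":2.2,"y":16.5,"z":0,"turn":-30},{"claw":25,"x":3,"y":22,"z":0,"turn":-40},{"claw":25,"x":3.7,"y":27.5,"z":0,"turn":-50}]' && python3 -m inch '[{"claw":25,"x":0,"y":0,"z":0,"turn":-10},{"claw":25,"x":0,"y":0,"z":0,"turn":-20},{"claw":25,"x":0,"y":0,"z":0,"turn":-30},{"claw":25,"x":0,"y":0,"z":0,"turn":-40},{"claw":25,"x":0,"y":0,"z":0,"turn":-40}]'
python3 - <<'E'
from h import *
print(delta((.5975,-.1053,.038)),arm.state()["joint_pos"].round(2),R.from_quat(arm.state()["tcp_rot"]).as_matrix()[:,0])
E
```

```text
time_s: 22.35
ee_pos: [0.5697, 0.2296, 0.1413]
tcp_rot: [1.0, -0.013, 0.002, -0.001]
contact_force: [0.0, -0.3, -1.4]
grip_width: 0.0378
finger_force: 25.0
time_s: 22.98
ee_pos: [0.5985, -0.0475, 0.1398]
tcp_rot: [0.911, 0.413, 0.0, 0.0]
contact_force: [0.6, 0.1, -1.2]
grip_width: 0.0375
finger_force: 25.0
time_s: 23.6
ee_pos: [0.5984, -0.0457, 0.1394]
tcp_rot: [0.717, 0.697, 0.0, 0.0]
contact_force: [0.8, 0.6, -1.2]
grip_width: 0.0379
finger_force: 25.0
[-5.95  0.08 10.14] [-0.08  0.39  1.76 -0.    0.99 -0.05] [ 2.90354333e-02  9.99578380e-01 -7.61061312e-05]
```

```bash
python3 -m inch '[{"claw":25,"x":-4,"y":0,"z":0,"turn":0},{"claw":25,"x":-6,"y":0.1,"z":4,"turn":0},{"claw":25,"x":-6,"y":0.1,"z":7.5,"turn":0},{"claw":25,"x":-6,"y":0.1,"z":9.3,"turn":0},{"claw":25,"x":-6,"y":0.1,"z":10.1,"turn":0}]' && python3 -m inch '[{"claw":25,"x":0,"y":0,"z":0.05,"turn":0},{"claw":25,"x":0,"y":0,"z":0.1,"turn":0},{"claw":60,"x":0,"y":0,"z":0.1,"turn":0},{"claw":60,"x":0,"y":0,"z":0.1,"turn":0},{"claw":60,"x":0,"y":0,"z":0,"turn":0}]' && python3 -m inch '[{"claw":75,"x":0,"y":0,"z":-3,"turn":0},{"claw":75,"x":0,"y":0,"z":-7,"turn":0},{"claw":75,"x":0,"y":0,"z":-12,"turn":0},{"claw":75,"x":4,"y":0,"z":-14,"turn":0},{"claw":75,"x":9,"y":0,"z":-14,"turn":0}]'
python3 - <<'E'
from h import *
s=cam("scene")
for a in blobs(s,(172,100,40),(8,255,255),40,(250,190,530,380)): print("s",a[0],a[1].round(1),plane(s,*a[1],.062)[:2].round(4))
cv2.imwrite("pics/s10.png",cv2.resize(s["img"][190:350,230:450,::-1],(660,480)))
print(delta((.4908,.3575,.15)))
E
```

```text
time_s: 24.22
ee_pos: [0.5976, -0.1055, 0.0371]
tcp_rot: [0.717, 0.697, -0.0, -0.0]
contact_force: [-0.7, 0.3, 2.9]
grip_width: 0.0373
finger_force: 25.0
time_s: 24.85
ee_pos: [0.5978, -0.1057, 0.0378]
tcp_rot: [0.717, 0.697, 0.0, 0.0]
contact_force: [0.3, 0.6, -0.5]
grip_width: 0.0553
finger_force: 0.0
time_s: 25.48
ee_pos: [0.6017, -0.0156, 0.1802]
tcp_rot: [0.718, 0.696, 0.002, 0.002]
contact_force: [0.6, 0.5, -1.2]
grip_width: 0.0689
finger_force: 0.0
s 120 [322.2 220.5] [ 0.5052 -0.0595]
s 83 [280.  232.8] [ 0.5982 -0.1069]
s 143 [480.6 278.9] [0.4268 0.3107]
s 166 [484.2 318.8] [0.5133 0.3659]
[ 36.41 -12.04   2.98]
```

View pics/s10.png

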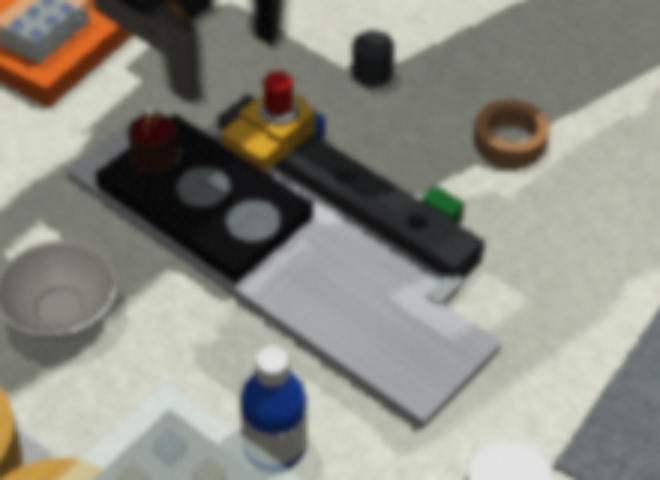

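Plinth 1 stands upright on the far deck slot at (155,145). The other two slots are free.

```bash
python3 -m inch '[{"claw":75,"x":5.5,"y":-1.8,"z":0,"turn":0},{"claw":75,"x":11,"y":-3.6,"z":0,"turn":0},{"claw":75,"x":16.5,"y":-5.4,"z":0,"turn":0},{"claw":75,"x":22,"y":-7.2,"z":0,"turn":0},{"claw":75,"x":27.5,"y":-9,"z":0,"turn":0}]' >/dev/null && python3 -m inch '[{"claw":75,"x":5,"y":-1.7,"z":2,"turn":0},{"claw":75,"x":9.1,"y":-3,"z":5,"turn":0},{"claw":75,"x":9.1,"y":-3,"z":10,"turn":0},{"claw":75,"x":9.1,"y":-3,"z":12,"turn":0},{"claw":75,"x":9.1,"y":-3,"z":12,"turn":0}]'
python3 - <<'E'
from h import *
print(delta((.4908,.3593,.009)))
E
```

```text
time_s: 26.78
ee_pos: [0.4893, 0.3527, 0.0559]
tcp_rot: [0.717, 0.697, -0.002, -0.0]
contact_force: [0.9, -0.3, -0.3]
grip_width: 0.0692
finger_force: 0.0
[0.68 0.15 4.69]
```

```bash
python3 -m inch '[{"claw":75,"x":0.6,"y":0.1,"z":1,"turn":0},{"claw":75,"x":0.6,"y":0.1,"z":3,"turn":0},{"claw":75,"x":0.6,"y":0.1,"z":4.3,"turn":0},{"claw":75,"x":0.6,"y":0.1,"z":4.7,"turn":0},{"claw":75,"x":0.6,"y":0.1,"z":4.7,"turn":0}]' && python3 -m inch '[{"claw":25,"x":0,"y":0,"z":0,"turn":0},{"claw":25,"x":0,"y":0,"z":0,"turn":0},{"claw":25,"x":0,"y":0,"z":0,"turn":0},{"claw":25,"x":0,"y":0,"z":0,"turn":0},{"claw":25,"x":0,"y":0,"z":0,"turn":0}]' 25 && python3 -m inch '[{"claw":25,"x":0,"y":0,"z":-2,"turn":0},{"claw":25,"x":0,"y":0,"z":-7,"turn":0},{"claw":25,"x":-3,"y":0.8,"z":-12,"turn":0},{"claw":25,"x":-8,"y":2,"z":-13,"turn":0},{"claw":25,"x":-13.5,"y":4,"z":-13,"turn":0}]'
python3 - <<'E'
from h import *
print(delta((.5987,-.0553,.0378)))
E
```

```text
time_s: 27.4
ee_pos: [0.4915, 0.3592, 0.0102]
tcp_rot: [0.717, 0.697, -0.0, -0.0]
contact_force: [0.2, -0.7, 0.4]
grip_width: 0.0688
finger_force: 0.0
time_s: 28.02
ee_pos: [0.4917, 0.3595, 0.0108]
tcp_rot: [0.717, 0.697, 0.0, -0.0]
contact_force: [-2.4, -0.0, 2.9]
grip_width: 0.0375
finger_force: 25.0
time_s: 28.65
ee_pos: [0.5288, 0.2229, 0.1435]
tcp_rot: [0.716, 0.698, 0.002, 0.001]
contact_force: [1.0, 0.6, -0.7]
grip_width: 0.0376
finger_force: 25.0
[-27.64   7.68  10.55]
```

```bash
python3 -m inch '[{"claw":25,"x":-5.5,"y":1.6,"z":0,"turn":0},{"claw":25,"x":-11,"y":3.2,"z":0,"turn":0},{"claw":25,"x":-16.5,"y":4.8,"z":0,"turn":0},{"claw":25,"x":-22,"y":6.4,"z":0,"turn":0},{"claw":25,"x":-27.5,"y":7.6,"z":0,"turn":0}]' && python3 -m inch '[{"claw":25,"x":0,"y":0,"z":0,"turn":0}]' >/dev/null
python3 - <<'E'
from h import *
print(delta((.5987,-.0553,.0391)))
E
```

```text
time_s: 29.28
ee_pos: [0.5968, -0.0556, 0.142]
tcp_rot: [0.717, 0.697, 0.001, 0.001]
contact_force: [0.8, 0.0, -0.9]
grip_width: 0.0376
finger_force: 25.0
[ 0.2   0.16 10.27]
```

```bash
python3 -m inch '[{"claw":25,"x":0.2,"y":0.1,"z":4,"turn":0},{"claw":25,"x":0.2,"y":0.1,"z":7.5,"turn":0},{"claw":25,"x":0.2,"y":0.1,"z":9.3,"turn":0},{"claw":25,"x":0.2,"y":0.1,"z":10.2,"turn":0},{"claw":25,"x":0.2,"y":0.1,"z":10.3,"turn":0}]' && python3 -m inch '[{"claw":25,"x":0,"y":0,"z":0,"turn":0},{"claw":60,"x":0,"y":0,"z":0,"turn":0},{"claw":60,"x":0,"y":0,"z":0,"turn":0},{"claw":60,"x":0,"y":0,"z":0,"turn":0}]' && python3 -m inch '[{"claw":75,"x":0,"y":0,"z":-3,"turn":0},{"claw":75,"x":0,"y":0,"z":-7,"turn":0},{"claw":75,"x":0,"y":0,"z":-12,"turn":0},{"claw":75,"x":4,"y":-1.8,"z":-14,"turn":0},{"claw":75,"x":9,"y":-4,"z":-14,"turn":0}]'
python3 - <<'E'
from h import *
s=cam("scene")
for a in blobs(s,(172,100,40),(8,255,255),40,(250,190,530,380)): print("s",a[0],a[1].round(1),plane(s,*a[1],.062)[:2].round(4))
print(delta((.4018,.303,.05)))
E
```

```text
time_s: 30.02
ee_pos: [0.5978, -0.0513, 0.0383]
tcp_rot: [0.717, 0.697, 0.0, 0.0]
contact_force: [0.4, -0.8, -0.5]
grip_width: 0.0377
finger_force: 25.0
time_s: 30.52
ee_pos: [0.5974, -0.0517, 0.0378]
tcp_rot: [0.717, 0.697, 0.0, 0.0]
contact_force: [0.2, 0.2, 0.1]
grip_width: 0.0545
finger_force: 0.0
time_s: 31.15
ee_pos: [0.561, 0.0398, 0.1798]
tcp_rot: [0.718, 0.696, 0.002, 0.001]
contact_force: [-0.6, 1.8, -0.4]
grip_width: 0.0687
finger_force: 0.0
s 58 [320.6 222.7] [ 0.5133 -0.0575]
s 84 [280.2 232.9] [ 0.5981 -0.1064]
s 81 [298.2 244.1] [ 0.5979 -0.0507]
s 144 [480.6 278.9] [0.4269 0.3108]
[ 25.32 -16.26  12.93]
```

```bash
python3 -m inch '[{"claw":75,"x":5.1,"y":-3.2,"z":0,"turn":0},{"claw":75,"x":10.2,"y":-6.5,"z":1,"turn":0},{"claw":75,"x":15.2,"y":-9.8,"z":3,"turn":0},{"claw":75,"x":20.3,"y":-13,"z":5,"turn":0},{"claw":75,"x":25.3,"y":-16.3,"z":6,"turn":0}]' >/dev/null && python3 -m inch '[{"claw":75,"x":0,"y":0,"z":3,"turn":0},{"claw":75,"x":0,"y":0,"z":7,"turn":0},{"claw":75,"x":0,"y":0,"z":7,"turn":0},{"claw":75,"x":0,"y":0,"z":7,"turn":0}]'
python3 - <<'E'
from h import *
print(delta((.4018,.303,.0095)))
E
```

```text
time_s: 32.33
ee_pos: [0.4044, 0.297, 0.0485]
tcp_rot: [0.717, 0.697, 0.0, 0.0]
contact_force: [-0.6, -1.2, 0.6]
grip_width: 0.069
finger_force: 0.0
[ 0.59 -0.28  3.9 ]
```

```bash
python3 -m inch '[{"claw":75,"x":0.6,"y":-0.3,"z":0.5,"turn":0},{"claw":75,"x":0.6,"y":-0.3,"z":2.5,"turn":0},{"claw":75,"x":0.6,"y":-0.3,"z":3.6,"turn":0},{"claw":75,"x":0.6,"y":-0.3,"z":3.9,"turn":0},{"claw":75,"x":0.6,"y":-0.3,"z":3.9,"turn":0}]' && python3 -m inch '[{"claw":25,"x":0,"y":0,"z":0,"turn":0},{"claw":25,"x":0,"y":0,"z":0,"turn":0},{"claw":25,"x":0,"y":0,"z":0,"turn":0},{"claw":25,"x":0,"y":0,"z":0,"turn":0},{"claw":25,"x":0,"y":0,"z":0,"turn":0}]' 25 && python3 -m inch '[{"claw":25,"x":0,"y":0,"z":-2,"turn":0},{"claw":25,"x":0,"y":0,"z":-7,"turn":0},{"claw":25,"x":-2,"y":2,"z":-12,"turn":0},{"claw":25,"x":-6,"y":5,"z":-13,"turn":0},{"claw":25,"x":-10,"y":8,"z":-13,"turn":0}]' && python3 -m inch '[{"claw":25,"x":-4.5,"y":2.8,"z":0,"turn":0},{"claw":25,"x":-9,"y":5.6,"z":0,"turn":0},{"claw":25,"x":-13,"y":8.3,"z":0,"turn":0},{"claw":25,"x":-17,"y":10.5,"z":0,"turn":0},{"claw":25,"x":-19.5,"y":11,"z":0,"turn":0}]' && python3 -m inch '[{"claw":25,"x":0,"y":0,"z":0,"turn":0},{"claw":25,"x":0,"y":0,"z":0,"turn":0}]' >/dev/null
python3 - <<'E'
from h import *
print(arm.state()["grip_width"],delta((.599,-.0035,.0378)))
E
```

```text
time_s: 32.95
ee_pos: [0.4012, 0.3031, 0.0088]
tcp_rot: [0.717, 0.697, 0.0, -0.0]
contact_force: [-0.4, -0.2, -0.0]
grip_width: 0.0689
finger_force: 0.0
time_s: 33.58
ee_pos: [0.4011, 0.303, 0.0088]
tcp_rot: [0.717, 0.697, 0.0, 0.0]
contact_force: [-0.4, 0.3, 3.0]
grip_width: 0.0374
finger_force: 25.0
time_s: 34.2
ee_pos: [0.4796, 0.2002, 0.1401]
tcp_rot: [0.716, 0.698, 0.001, 0.001]
contact_force: [-0.3, 1.0, -1.0]
grip_width: 0.0375
finger_force: 25.0
time_s: 34.83
ee_pos: [0.5837, 0.0007, 0.1383]
tcp_rot: [0.717, 0.697, 0.0, 0.0]
contact_force: [0.4, 1.1, -1.3]
grip_width: 0.0376
finger_force: 25.0
0.03734174085677487 [-0.64  1.7  10.05]
```

```bash
python3 -m inch '[{"claw":25,"x":-0.6,"y":1.6,"z":1,"turn":0},{"claw":25,"x":-0.6,"y":1.6,"z":6,"turn":0},{"claw":25,"x":-0.6,"y":1.6,"z":8.5,"turn":0},{"claw":25,"x":-0.6,"y":1.6,"z":9.7,"turn":0},{"claw":25,"x":-0.6,"y":1.6,"z":10,"turn":0}]' && python3 -m inch '[{"claw":25,"x":0,"y":0,"z":0,"turn":0},{"claw":60,"x":0,"y":0,"z":0,"turn":0},{"claw":60,"x":0,"y":0,"z":0,"turn":0},{"claw":60,"x":0,"y":0,"z":0,"turn":0}]' && python3 -m inch '[{"claw":75,"x":0,"y":0,"z":-3,"turn":0},{"claw":75,"x":0,"y":0,"z":-7,"turn":0},{"claw":75,"x":0,"y":0,"z":-12,"turn":9},{"claw":75,"x":0,"y":-4,"z":-14,"turn":18},{"claw":75,"x":0,"y":-8.5,"z":-14,"turn":27}]'&& python3 -m inch '[{"claw":60,"x":0,"y":0,"z":0,"turn":10},{"claw":60,"x":0,"y":0,"z":0,"turn":20},{"claw":60,"x":0,"y":0,"z":0,"turn":30},{"claw":60,"x":0,"y":0,"z":0,"turn":40},{"claw":60,"x":0,"y":0,"z":0,"turn":50}]' >/dev/null&& python3 -m inch '[{"claw":60,"x":0,"y":0,"z":0,"turn":10},{"claw":60,"x":0,"y":0,"z":0,"turn":13},{"claw":60,"x":0,"y":0,"z":0,"turn":13},{"claw":60,"x":0,"y":0,"z":0,"turn":13}]'
python3 - <<'E'
from h import *
s=cam("scene");w=cam("wrist")
for a in blobs(s,(172,100,40),(8,255,255),40,(250,190,530,380)): print("s",a[0],a[1].round(1),plane(s,*a[1],.062)[:2].round(4))
cv2.imwrite("pics/v11.png",np.hstack([cv2.resize(w["img"][:,:,::-1],(400,300)),cv2.resize(s["img"][130:370,190:510,::-1],(400,300))]))
print(delta((.5126,-.0538,.0575)),R.from_quat(arm.state()["tcp_rot"]).as_euler("xyz",True))
E
```

```text
time_s: 35.7
ee_pos: [0.5988, -0.0033, 0.0379]
tcp_rot: [0.717, 0.697, -0.0, -0.0]
contact_force: [-0.2, -0.5, -0.8]
grip_width: 0.0373
finger_force: 25.0
time_s: 36.2
ee_pos: [0.5989, -0.0037, 0.0391]
tcp_rot: [0.717, 0.697, 0.0, 0.0]
contact_force: [-0.1, 0.8, 0.6]
grip_width: 0.0552
finger_force: 0.0
time_s: 36.83
ee_pos: [0.5142, -0.0013, 0.1806]
tcp_rot: [0.861, 0.508, 0.002, 0.001]
contact_force: [0.2, 0.8, 0.3]
grip_width: 0.0688
finger_force: 0.0
time_s: 37.95
ee_pos: [0.5136, -0.0013, 0.1787]
tcp_rot: [1.0, -0.013, 0.0, -0.0]
contact_force: [-0.3, -0.4, -0.5]
grip_width: 0.0547
finger_force: 0.0
s 120 [322.1 220.8] [ 0.5062 -0.0591]
s 86 [280.2 233.1] [ 0.5988 -0.1059]
s 82 [298.  244.1] [ 0.5981 -0.051 ]
s 90 [313.7 254.3] [ 0.5989 -0.0035]
[ 0.04  5.25 12.11] [-1.79999936e+02 -4.66521287e-03 -1.54486067e+00]
```

View pics/v11.png

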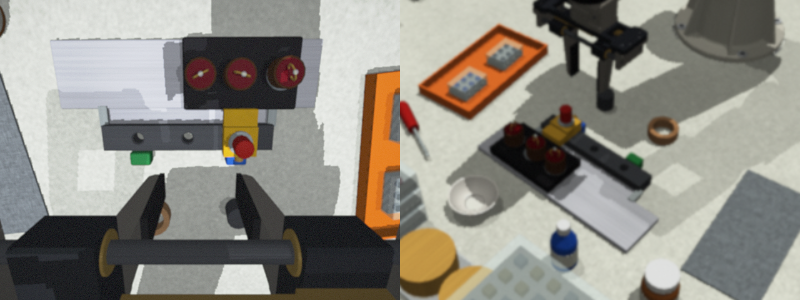

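All three plinths stand upright on the deck at (200,72), (240,72) and (290,72) in the left panel. Both boxes are still in the tray.

```bash
python3 -m inch '[{"claw":60,"x":0,"y":5.2,"z":0,"turn":0},{"claw":60,"x":0,"y":5.2,"z":5,"turn":0},{"claw":60,"x":0,"y":5.2,"z":9,"turn":0},{"claw":60,"x":0,"y":5.2,"z":11.5,"turn":0},{"claw":60,"x":0,"y":5.2,"z":12.1,"turn":0}]' && python3 -m inch '[{"claw":60,"x":0,"y":0,"z":0,"turn":0},{"claw":10,"x":0,"y":0,"z":0,"turn":0},{"claw":10,"x":0,"y":0,"z":0,"turn":0},{"claw":10,"x":0,"y":0,"z":0,"turn":0},{"claw":10,"x":0,"y":0,"z":0,"turn":0}]' 40 && python3 -m inch '[{"claw":10,"x":0,"y":0,"z":-0.4,"turn":0},{"claw":10,"x":0,"y":0,"z":-0.9,"turn":0},{"claw":10,"x":0,"y":0,"z":-1.6,"turn":0},{"claw":10,"x":0,"y":0,"z":-2.3,"turn":0},{"claw":10,"x":0,"y":0,"z":-2.7,"turn":0}]' 
python3 - <<'E'
from h import *
d=cam("side");s=cam("scene")
a=[max(blobs(k,(170,110,50),(9,255,255),20,r),key=lambda b:b[0])for k,r in((s,(312,195,345,238)),(d,(295,225,345,305)))]
print([(b[0],b[1],b[2]) for b in a]);print(tri(s,a[0][1],d,a[1][1]))
E
```

```text
time_s: 38.67
ee_pos: [0.511, -0.0532, 0.0562]
tcp_rot: [1.0, -0.014, -0.001, -0.0]
contact_force: [-0.3, -0.3, -0.1]
grip_width: 0.0548
finger_force: 0.0
time_s: 39.3
ee_pos: [0.5125, -0.0533, 0.058]
tcp_rot: [1.0, -0.014, 0.0, 0.0]
contact_force: [-0.4, -0.3, 3.7]
grip_width: 0.023
finger_force: 40.0
time_s: 39.92
ee_pos: [0.5126, -0.0534, 0.0853]
tcp_rot: [1.0, -0.014, 0.001, 0.0]
contact_force: [4.5, -1.3, -6.4]
grip_width: 0.0232
finger_force: 40.0
[(np.int32(69), array([320.08695652, 212.02898551]), array([318, 205,   5,  15], dtype=int32)), (np.int32(135), array([315.26666667, 257.82222222]), array([312, 248,   8,  21], dtype=int32))]
(array([ 0.51048292, -0.05464449,  0.09632983]), np.float64(0.009394644909610015))
```

```bash
python3 -m inch '[{"claw":10,"x":0,"y":-0.3,"z":0,"turn":0},{"claw":10,"x":0,"y":-0.9,"z":0,"turn":0},{"claw":10,"x":0,"y":-1.7,"z":0,"turn":0},{"claw":10,"x":0,"y":-2.6,"z":0,"turn":0},{"claw":10,"x":0,"y":-3.5,"z":0,"turn":0}]' && python3 -m inch '[{"claw":10,"x":0,"y":-0.9,"z":0,"turn":0},{"claw":10,"x":0,"y":-1.8,"z":0,"turn":0},{"claw":10,"x":0,"y":-2.7,"z":0,"turn":0},{"claw":10,"x":0,"y":-3.6,"z":0,"turn":0},{"claw":10,"x":0,"y":-4.5,"z":0,"turn":0}]' && python3 -m inch '[{"claw":10,"x":0,"y":-0.9,"z":0,"turn":0},{"claw":10,"x":0,"y":-1.8,"z":0,"turn":0},{"claw":10,"x":0,"y":-2.7,"z":0,"turn":0},{"claw":10,"x":0,"y":-3.6,"z":0,"turn":0},{"claw":10,"x":0,"y":-4.4,"z":0,"turn":0}]' && python3 -m inch '[{"claw":10,"x":0,"y":-0.7,"z":0,"turn":0},{"claw":10,"x":0,"y":-1.2,"z":0,"turn":0},{"claw":10,"x":0,"y":-1.5,"z":0,"turn":0},{"claw":10,"x":0,"y":-1.6,"z":0,"turn":0},{"claw":10,"x":0,"y":-1.6,"z":0,"turn":0}]'
```

```text
time_s: 40.65
ee_pos: [0.5134, -0.0175, 0.0846]
tcp_rot: [1.0, -0.014, 0.0, 0.0]
contact_force: [4.1, -2.2, 1.8]
grip_width: 0.0232
finger_force: 40.0
time_s: 41.28
ee_pos: [0.5144, 0.0275, 0.0845]
tcp_rot: [1.0, -0.014, 0.0, 0.0]
contact_force: [4.3, -2.3, 2.1]
grip_width: 0.0231
finger_force: 40.0
time_s: 41.9
ee_pos: [0.5155, 0.0712, 0.0845]
tcp_rot: [1.0, -0.014, -0.0, 0.0]
contact_force: [4.0, -2.0, 2.4]
grip_width: 0.0232
finger_force: 40.0
time_s: 42.52
ee_pos: [0.516, 0.0867, 0.0845]
tcp_rot: [1.0, -0.014, -0.0, -0.0]
contact_force: [3.7, -0.9, 1.5]
grip_width: 0.0234
finger_force: 40.0
```

```bash
python3 -m inch '[{"claw":10,"x":0,"y":0,"z":0.4,"turn":0},{"claw":10,"x":0,"y":0,"z":0.8,"turn":0},{"claw":10,"x":0,"y":0,"z":1.2,"turn":0},{"claw":10,"x":0,"y":0,"z":1.6,"turn":0},{"claw":10,"x":0,"y":0,"z":1.6,"turn":0}]' && python3 -m inch '[{"claw":10,"x":0,"y":0,"z":0.4,"turn":0},{"claw":10,"x":0,"y":0,"z":0.8,"turn":0},{"claw":10,"x":0,"y":0,"z":1.1,"turn":0},{"claw":10,"x":0,"y":0,"z":1.2,"turn":0}]'
```

```text
time_s: 43.15
ee_pos: [0.516, 0.0866, 0.068]
tcp_rot: [1.0, -0.014, -0.0, -0.0]
contact_force: [6.6, -1.1, -3.7]
grip_width: 0.0237
finger_force: 40.0
time_s: 43.65
ee_pos: [0.5154, 0.0867, 0.0577]
tcp_rot: [1.0, -0.014, -0.001, 0.0]
contact_force: [-6.0, -2.1, 33.9]
grip_width: 0.0228
finger_force: 40.0
```

```bash
python3 -m inch '[{"claw":10,"x":0,"y":0,"z":-0.1,"turn":0},{"claw":60,"x":0,"y":0,"z":-0.15,"turn":0},{"claw":60,"x":0,"y":0,"z":-0.15,"turn":0},{"claw":60,"x":0,"y":0,"z":-0.15,"turn":0}]' && python3 -m inch '[{"claw":60,"x":0,"y":0,"z":-3,"turn":0},{"claw":60,"x":0,"y":0,"z":-8,"turn":0},{"claw":60,"x":0,"y":0,"z":-13,"turn":0},{"claw":60,"x":-5,"y":0,"z":-15,"turn":0},{"claw":60,"x":-10,"y":0,"z":-15,"turn":0}]'
python3 - <<'E'
from h import *
d=cam("side");s=cam("scene");w=cam("wrist")
a=[max(blobs(k,(170,110,50),(9,255,255),20,r),key=lambda b:b[0])for k,r in((s,(352,225,400,265)),(d,(245,215,290,260)))]
print([(b[0],b[1],b[2]) for b in a]);print(tri(s,a[0][1],d,a[1][1]))
for b in blobs(s,(172,100,40),(8,255,255),40,(290,240,420,330)): print("s",b[0],b[1].round(1),plane(s,*b[1],.062)[:2].round(4))
I=np.hstack([cv2.resize(d["img"][180:340,200:413,::-1],(400,300)),cv2.resize(s["img"][130:370,190:510,::-1],(400,300))])
cv2.imwrite("pics/v12.png",I)
E
```

```text
time_s: 44.15
ee_pos: [0.5152, 0.0866, 0.0576]
tcp_rot: [1.0, -0.014, -0.001, 0.0]
contact_force: [0.5, 1.0, 0.7]
grip_width: 0.0511
finger_force: 0.0
time_s: 44.78
ee_pos: [0.4157, 0.0896, 0.2093]
tcp_rot: [1.0, -0.014, 0.001, -0.0]
contact_force: [-0.4, -0.4, -0.3]
grip_width: 0.0553
finger_force: 0.0
[(np.int32(125), array([369.792, 249.984]), array([365, 243,  10,  15], dtype=int32)), (np.int32(192), array([271.1875 , 239.46875]), array([265, 231,  13,  18], dtype=int32))]
(array([0.51490283, 0.0859824 , 0.06824218]), np.float64(0.0013100460317434113))
s 130 [369.7 250.1] [0.5097 0.0831]
s 113 [324.9 263.8] [0.6043 0.0336]
s 160 [346.2 275.9] [0.6015 0.0902]
s 182 [363.3 287.3] [0.6027 0.1368]
```

View pics/v12.png

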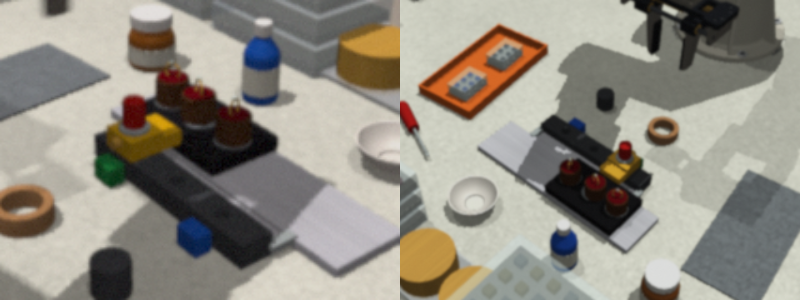

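The carriage is at the green flag with the pin home (grip mid at z = 68 mm). The three plinths are upright, both boxes lie flat in the tray, and the bystanders are where they were.

```bash
python3 -c "
from workcell import arm
print(arm.hand_in())"
```

```text
the job is handed in; nothing more can be done
None
```

The job is done and handed in after about 45 s of robot time: both boxes that were there lie flat in the tray, three plinths stand upright on the deck, and the carriage is pinned at the green flag.

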